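# Find the rocking corner of the balance plate and press its shim flat

### The job

The balance's levelling plate rocks at one corner. With the fingertips, press down on the plate's corners one after another until you find the one that rocks, then press the tab of that corner's shim down until it lies flat. Leave the other three shims standing, and do not lift or shift anything that stands about or on the balance.

Things in the scene. Friction and masses are not known exactly. Their poses are not given: they have to be found in the camera images.
- stand: The levelling stand's dark steel base, bolted to the bench; origin at the middle of its underside, on the bench. At yaw 0 its x axis points away from the robot ('far') and its y axis to the robot's left; its yaw varies within about +-17 degrees. Base 190 x 225 mm; at each corner a 28 mm high ledge sticks out along +-y to 165 mm from the centre line, under a shim.
- plate: Aluminium plate on the stand, 180 (x) x 220 (y) x 12 mm; origin at the middle of its underside, 34 mm above the bench (top at 46 mm); axes as the stand's. Sprung on a pivot at its middle, it stands level when not touched. Fixed on it is a round balance, 112 mm across, pan 85 mm above the bench, with a small display jutting out 71 mm from the middle to -x.
- corner_near_left (a point): Place to press on the plate's near left corner: on its top face, at x = -65 mm, y = 90 mm from the plate's middle (25 and 20 mm in from its edges), 46 mm above the bench. Three corners rest on packing and give under 1 mm. At one, a different one each time, the packing is worn (hidden): it goes down about 6 mm under some 3 to 4 N, then stops hard, and comes back up when released.
- corner_near_right (a point): Place to press on the plate's near right corner: on its top face, at x = -65 mm, y = -90 mm from the plate's middle (25 and 20 mm in from its edges), 46 mm above the bench. Three corners rest on packing and give under 1 mm. At one, a different one each time, the packing is worn (hidden): it goes down about 6 mm under some 3 to 4 N, then stops hard, and comes back up when released.
- corner_far_left (a point): Place to press on the plate's far left corner: on its top face, at x = 65 mm, y = 90 mm from the plate's middle (25 and 20 mm in from its edges), 46 mm above the bench. Three corners rest on packing and give under 1 mm. At one, a different one each time, the packing is worn (hidden): it goes down about 6 mm under some 3 to 4 N, then stops hard, and comes back up when released.
- corner_far_right (a point): Place to press on the plate's far right corner: on its top face, at x = 65 mm, y = -90 mm from the plate's middle (25 and 20 mm in from its edges), 46 mm above the bench. Three corners rest on packing and give under 1 mm. At one, a different one each time, the packing is worn (hidden): it goes down about 6 mm under some 3 to 4 N, then stops hard, and comes back up when released.
- tab_near_left (a point): Finger place on the near left shim: ribbed top of its steel tab (24 mm wide, 4 thick), 38 mm from its hinge, 12 mm from its outer end. In the stand's frame the hinge runs along x at x -65, y 109.5 mm, 30.7 mm up. Standing, the tab slopes up and outwards: this point is at y 142 mm, about 51 mm above the bench; flat, at y 147.5 mm, 32.7 mm above the bench.
- tab_near_right (a point): Finger place on the near right shim: ribbed top of its steel tab (24 mm wide, 4 thick), 38 mm from its hinge, 12 mm from its outer end. In the stand's frame the hinge runs along x at x -65, y -109.5 mm, 30.7 mm up. Standing, the tab slopes up and outwards: this point is at y -142 mm, about 51 mm above the bench; flat, at y -147.5 mm, 32.7 mm above the bench.
- tab_far_left (a point): Finger place on the far left shim: ribbed top of its steel tab (24 mm wide, 4 thick), 38 mm from its hinge, 12 mm from its outer end. In the stand's frame the hinge runs along x at x 65, y 109.5 mm, 30.7 mm up. Standing, the tab slopes up and outwards: this point is at y 142 mm, about 51 mm above the bench; flat, at y 147.5 mm, 32.7 mm above the bench.
- tab_far_right (a point): Finger place on the far right shim: ribbed top of its steel tab (24 mm wide, 4 thick), 38 mm from its hinge, 12 mm from its outer end. In the stand's frame the hinge runs along x at x 65, y -109.5 mm, 30.7 mm up. Standing, the tab slopes up and outwards: this point is at y -142 mm, about 51 mm above the bench; flat, at y -147.5 mm, 32.7 mm above the bench.
- shim_near_left (a joint): Angle of the near left shim, rad: 0 to 0.06 standing (tab sloping up 29 degrees), 0.5 pressed flat (tab level, on its stop). Pressing the tab down takes about 6 to 7 N at the finger place; it stays where it is left (stiff hinge). Its inner end rises under the plate corner and fills the gap there. Where packing is already in place it jams at about 0.2.
- shim_near_right (a joint): Angle of the near right shim, rad: 0 to 0.06 standing (tab sloping up 29 degrees), 0.5 pressed flat (tab level, on its stop). Pressing the tab down takes about 6 to 7 N at the finger place; it stays where it is left (stiff hinge). Its inner end rises under the plate corner and fills the gap there. Where packing is already in place it jams at about 0.2.
- shim_far_left (a joint): Angle of the far left shim, rad: 0 to 0.06 standing (tab sloping up 29 degrees), 0.5 pressed flat (tab level, on its stop). Pressing the tab down takes about 6 to 7 N at the finger place; it stays where it is left (stiff hinge). Its inner end rises under the plate corner and fills the gap there. Where packing is already in place it jams at about 0.2.
- shim_far_right (a joint): Angle of the far right shim, rad: 0 to 0.06 standing (tab sloping up 29 degrees), 0.5 pressed flat (tab level, on its stop). Pressing the tab down takes about 6 to 7 N at the finger place; it stays where it is left (stiff hinge). Its inner end rises under the plate corner and fills the gap there. Where packing is already in place it jams at about 0.2.
- dish: Bystander, loose: small white bowl, 60 mm across, 20 mm high, standing on the balance's pan; origin at the centre of its underside.
- vial: Bystander, loose: amber jar with a white cap, 26 mm across, 48 mm high, standing beside the stand between its two left shims; origin at the centre of its underside.
- weight: Bystander, loose: brass calibration weight with a knob, 26 mm across, 42 mm high, standing beside the stand between its two right shims; origin at the centre of its underside.
- bottle_a: Bystander, loose: glass bottle with blue cap and paper label, 70 mm across, 150 mm high; origin at the centre of its underside.
- bottle_b: Bystander, loose: glass bottle with blue cap, 60 mm across, 130 mm high; origin at the centre of its underside.
- beaker: Bystander, loose: glass beaker, 72 mm across, 85 mm high; origin at the centre of its underside.
- mortar: Bystander, loose: black mortar, 84 mm across, 45 mm high, its pestle leaning out to 75 mm; origin at the centre of its underside.
- tube_rack: Bystander, loose: white tube rack, 100 x 200 mm, 88 mm high with its capped tubes; origin at the centre of its underside.

How it is judged (in metres and radians):
On the way, in this order (a step that is already met when the one before it is completed fails the run):
1. the rocking corner is found: the plate is pressed and tips by more than 0.025 rad while all four shims still stand (angle between plate's own z axis and vertical above 0.025 rad and contact force between the fingers and plate above 0.5 N and value of joint each of shim_near_left, shim_near_right, shim_far_left, shim_far_right below 0.15 rad), for 0.04 s.
2. one shim is flat (over 0.40 rad), the other three stand, and the plate is level (((value of joint shim_near_left above 0.4 rad and value of joint each of shim_near_right, shim_far_left, shim_far_right below 0.15 rad) or (value of joint shim_near_right above 0.4 rad and value of joint each of shim_near_left, shim_far_left, shim_far_right below 0.15 rad) or (value of joint shim_far_left above 0.4 rad and value of joint each of shim_near_left, shim_near_right, shim_far_right below 0.15 rad) or (value of joint shim_far_right above 0.4 rad and value of joint each of shim_near_left, shim_near_right, shim_far_left below 0.15 rad)) and angle between plate's own z axis and vertical below 0.012 rad), for 0.2 s.
At the end, for the whole second after the job is handed in: Exactly one shim is flat (joint over 0.40 rad; only the rocking corner's has room to get there), the other three still stand (under 0.15 rad), the plate is level within 0.012 rad, and every loose thing is within 25 mm of its start (all of step 2 and distance of each of dish, vial, weight, bottle_a, bottle_b, beaker, mortar, tube_rack from where it was at the start of the episode below 0.025 m); the robot touches nothing.
It fails at once if a second shim is pressed (two shims beyond 0.15 rad) (value of joint each of shim_near_left, shim_near_right above 0.15 rad or value of joint each of shim_near_left, shim_far_left above 0.15 rad or value of joint each of shim_near_left, shim_far_right above 0.15 rad or value of joint each of shim_near_right, shim_far_left above 0.15 rad or value of joint each of shim_near_right, shim_far_right above 0.15 rad or value of joint each of shim_far_left, shim_far_right above 0.15 rad).
It fails at once if a loose thing is lifted, carried or shoved (more than 25 mm from its start) (distance of any of dish, vial, weight, bottle_a, bottle_b, beaker, mortar, tube_rack from where it was at the start of the episode above 0.025 m).
It also fails if it takes over 54 s, if anything falls off the work surface, if the arm or the gripper's body presses on something with over 40 N, if the wrist force passes 120 N, or if a joint passes its speed limit or range.

### The arm

A 6-joint arm with a two-finger parallel gripper is mounted at the origin on the work surface. World frame = base frame: x ahead of the robot, y to its left, z up, the work surface at z = 0. Lengths are in mm, angles in rad, forces in N, time in s.
With the tool pointing down it reaches from about 275 to 1000 mm from the base axis. Payload 8.4 kg.
Tool frame: the origin (TCP) lies on the centre line of the jaws, within the pads' length; the fingertips stand 22 mm ahead of it and the grasp point (between the pads) lies 3 mm ahead of it; z points along the fingers, x is the direction in which the jaws open and shut, and the axes are right-handed (so a half turn about z gives the same grasp; the last joint's range is limited). The gripper opens to 85 mm and grips with 20 to 120 N. Pads are 22 mm wide; open, the fingers measure 114 mm over their backs; the gripper's body (76 mm by 85 mm) begins 54 mm behind the grasp point. The pads swing forward as they close: fully open they stand 13 mm farther back than shut.
Start: joints at [-1.282, 0.353, 1.633, -0, 1.155, -0.002], TCP at [179.198, -598.762, 253.281] pointing down, gripper open.
Joint ranges: [-2.63, 2.63], [-0.92, 2.1], [0.06, 2.66], [-1.3, 4.44], [0, 2.69], [-3.02, 3.02]. Speed limits (rad/s): [2.22, 2.22, 2.79, 3.14, 3.14, 3.14].

### API

Orientations are given as [roll, pitch, yaw] about the fixed x, y, z axes, in that order (R = Rz(yaw) Ry(pitch) Rx(roll)).
In Python, from rig import status, viewer, job gives the robot as it stands.
- The arm moves only by the tool send_rows, never from a script. Its argument "plan" is a list of rows, each a list of 3 entries, a list of its own where there are three numbers: the shift along the tool's x, y, z in m, then the turn, a rotation vector about the tool's x, y, z in rad, then the opening, from -1 (shut) to 1 (fully open). In form: [[[x, y, z], [rx, ry, rz], jaw], ...]. A call has exactly 5 rows; each row is the pose to reach, as a shift and turn from the pose measured when the call began, along the tool's axes at that moment; what a row does not reach only later rows make up. A row lasts 1/12 s, in which the tool goes at most 41.7 mm and 7.16 degrees, less where a joint would pass 70% of its speed; a pose out of reach is approached as far as the arm can. A call with a gripper value outside its range is refused whole. The fingers move at their own pace and stop on an object; "squeeze" is the grip in N (left out, the last holds). Time passes only in rows, so rows that repeat a pose let the fingers close, or fill a call up. It gives the time, the measured TCP pose, the force and the opening at its end, in the units of the state.
- status.sense(): the state, without advancing time (a new reading comes with each control period).
- viewer.grab_frame(name): name is "scene" or "top" or "wrist"; returns the picture (384x512x3 uint8, red, green, blue); there is no depth.
- viewer.camera_params(name): a dict with "intrinsics" (3x3 intrinsics, pixels), "xyz" and "orientation" of the camera in the world. Camera axes: x right, y down, z forward; pixel columns grow to the right and rows downward; lengths in mm; the calibration is good to about 2 mm. A picture is of the moment at which its call begins: read the wrist's pose just before it. camera_params takes no time and is no camera call; for the wrist camera it gives the pose at the moment of the call.
- job.sign_off(): hands the job in, once; it reports no verdict.
Trained networks look in the newest picture that a camera, given by its name, has taken for a name from the list of things; names that differ only in an ending like _2 or _b are one class to them, and where a whole thing is asked for, a point or a joint stands for the part that bears it (a point fixed in the world has none). Each returns a list of dicts, best first, with "p" (0 to 1); they miss things now and then, are a little off and sometimes report something else, mostly with a low value. They report only what shows in the picture. A call takes as long as a camera call.
- viewer.cut_out(label, camera): "mask" (384x512 bool, what is visible of it) and "extent" ([left, top, width, height] in pixels, round what is visible of it).
The state is a dict: "clock": time; "qpos": joint angles; "qvel": joint speeds; "joint_efforts": joint torques, N m; "eef_pos": TCP position; "tcp_rot": TCP orientation; "contact_force": force on the tool from outside, world axes, zero at the start; "wrist_torque": the same for the moment, N m; "opening": opening from 0.0 (shut) to 1.0 (fully open).
Only numpy, scipy, OpenCV 4.12 (cv2) and the standard library are available. Lean on these libraries where they do the work, as an engineer would, in place of code of your own. Each camera call takes 0.05 s, during which the arm holds its last target.

## Working session

There is one attempt and no reset: what is moved stays moved. The work goes in short steps, Python scripts to look and compute and a tool call to move; the robot and the scene stay as the last step left them, time stands still between calls to the robot, and variables do not carry over. Pictures are saved under pics/ and viewed, and the job is handed in when it is done.

Besides the shell and the picture viewer there is one more tool, called after "Request:" by a JSON object that holds its "fn" and its "kwargs", one argument or row to a line. send_rows: Moves the arm, as the interface text tells. Its arguments: {"type":"object","properties":{"plan":{"type":"array"},"squeeze":{"type":"number"}},"required":["plan"]}

```bash
mkdir -p pics; ls
python3 - <<'E'
from rig import status, viewer, job
import cv2,numpy as np
s=status.sense();print(s)
for n in("scene","top"):
    cv2.imwrite(f"pics/{n}0.png",viewer.grab_frame(n)[:,:,::-1]);print(n,viewer.camera_params(n))
E
```

```text
pics
{'clock': 0.0, 'qpos': array([-1.28241154e+00,  3.53663948e-01,  1.63413862e+00,  7.94264166e-06,
        1.15520989e+00, -2.36768809e-03]), 'qvel': array([-1.92522702e-03, -7.90207080e-04, -3.88859052e-04, -1.23518078e-03,
        1.22906142e-05, -1.91770025e-03]), 'joint_efforts': array([-5.12947952e-05, -6.05254269e+01, -3.42056787e+01,  1.66994428e-04,
        9.39206657e-03,  4.90686693e-05]), 'eef_pos': array([ 179.06377303, -598.32796442,  252.54987907]), 'tcp_rot': array([-3.14158203e+00,  1.41978030e-03, -1.28004706e+00]), 'contact_force': array([-0.61360736, -0.81738164,  0.33698353]), 'wrist_torque': array([0.02022857, 0.03079969, 0.00261949]), 'opening': 0.9984949109442729}
scene {'intrinsics': array([[445.19843929,   0.        , 254.65234998],
       [  0.        , 445.19843929, 199.0883505 ],
       [  0.        ,   0.        ,   1.        ]]), 'xyz': array([1259.92204916,  551.14400518,  997.2197752 ]), 'orientation': array([-2.37097002,  0.01740049,  2.23682789])}
top {'intrinsics': array([[362.25714895,   0.        , 251.34452069],
       [  0.        , 362.25714895, 191.1800359 ],
       [  0.        ,   0.        ,   1.        ]]), 'xyz': array([ 484.30990256,   -6.55912116, 1307.02825496]), 'orientation': array([-3.0721808 , -0.00313737, -1.56845316])}
```

View pics/top0.png

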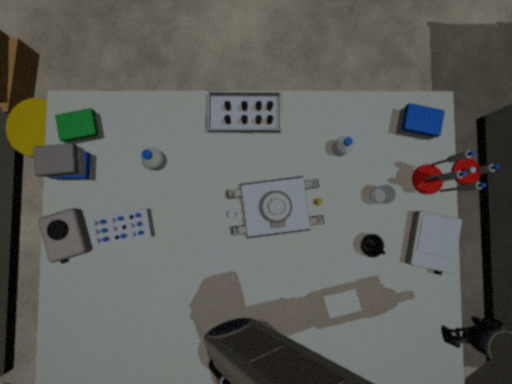

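View pics/scene0.png

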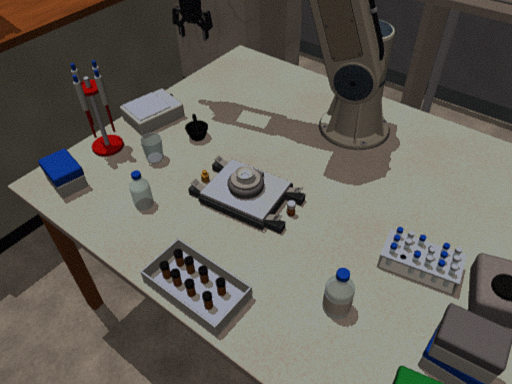

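The top view shows the stand near (276,207), its display towards the robot (image down), and the shims at the left and right.

```bash
cat > h.py <<'E'
import numpy as np,cv2
from scipy.spatial.transform import Rotation as R
from rig import viewer,status
def cam(n):
    c=viewer.camera_params(n);return c["intrinsics"],c["xyz"],R.from_euler('xyz',c["orientation"]).as_matrix()
def unproj(px,c,z):
    K,t,r=c; px=np.atleast_2d(px).astype(float)
    d=(r@np.linalg.inv(K)@np.c_[px,np.ones(len(px))].T).T
    return t+d*((z-t[2])/d[:,2])[:,None]
def proj(P,c):
    K,t,r=c;q=(np.atleast_2d(P)-t)@r@K.T
    return q[:,:2]/q[:,2:]
E
python3 - <<'E'
from h import *
for n in("top","scene"):
    im=viewer.grab_frame(n);c=cam(n)
    x0,y0,w,h=(185,150,180,110) if n=="top" else (160,130,180,120)
    cv2.imwrite(f"pics/{n}_crop.png",cv2.resize(im[y0:y0+h,x0:x0+w,::-1],None,fx=4.4,fy=4.4,interpolation=cv2.INTER_CUBIC))
    for l in("plate","dish","stand","vial","weight","tab_near_left"):
        for d in viewer.cut_out(l,n)[:4]:
            if d["p"]<.2: continue
            ys,xs=np.nonzero(d["mask"]);print(n,l,round(d["p"],2),d["extent"],len(xs),end=' ')
            z={"plate":46,"dish":105,"stand":28,"vial":40,"weight":35,"tab_near_left":45}[l]
            if l in("plate","stand"):
                pts=unproj(np.c_[xs,ys],c,z)[:,:2].astype(np.float32)
                print(cv2.minAreaRect(pts))
            else: print(unproj([[xs.mean(),ys.mean()]],c,z))
E
```

```text
top plate 0.78 [242.8, 177.0, 66.1, 59.3] 3154 ((516.0121459960938, -93.37704467773438), (190.76602172851562, 224.30096435546875), 7.131526947021484)
top dish 0.83 [268.1, 198.5, 19.0, 19.3] 248 [[517.2493374  -97.20420934 105.        ]]
top stand 0.71 [223.3, 174.9, 100.3, 61.8] 4079 ((516.9085693359375, -93.7001953125), (204.82394409179688, 333.4443664550781), 6.405753135681152)
top stand 0.34 [241.7, 175.5, 65.3, 61.5] 3053 ((518.4552612304688, -94.904541015625), (185.3505401611328, 225.9722442626953), 6.659590244293213)
top vial 0.45 [229.3, 213.0, 4.8, 4.4] 37 [[492.39692191  57.00108028  40.        ]]
top vial 0.27 [304.9, 177.5, 11.8, 13.4] 89 [[ 599.96229789 -216.87543074   40.        ]]
top tab_near_left 0.47 [236.9, 229.4, 7.9, 7.7] 53 [[436.69011584  29.73622836  45.        ]]
scene plate 0.67 [199.0, 160.4, 90.2, 62.5] 2941 ((524.3701171875, -83.72015380859375), (189.1730499267578, 223.1981201171875), 7.464446544647217)
scene dish 0.59 [236.5, 166.9, 19.1, 14.5] 230 [[521.13787409 -88.19054479 105.        ]]
scene dish 0.39 [143.1, 133.7, 21.4, 31.4] 569 [[ 605.97115323 -395.48648264  105.        ]]
scene stand 0.82 [189.0, 156.4, 118.8, 79.4] 4578 ((523.3092041015625, -85.11717224121094), (222.62185668945312, 345.8677978515625), 7.202723979949951)
scene vial 0.53 [287.5, 202.3, 9.4, 13.1] 103 [[505.4240904   70.90330077  40.        ]]
scene weight 0.64 [201.1, 171.9, 8.1, 11.0] 71 [[ 554.76087523 -228.80141122   35.        ]]
scene tab_near_left 0.6 [292.2, 186.2, 8.7, 7.7] 34 [[441.61313786  37.01603002  45.        ]]
scene tab_near_left 0.33 [128.2, 171.8, 20.6, 40.5] 661 [[ 729.16432857 -330.45594934   45.        ]]
```

```bash
ls pics
```

```text
scene0.png
scene_crop.png
top0.png
top_crop.png
```

View pics/top_crop.png

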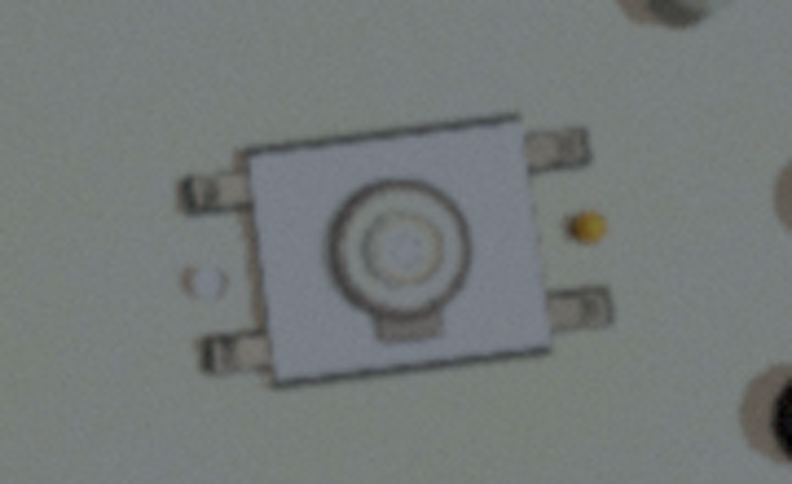

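View pics/scene_crop.png

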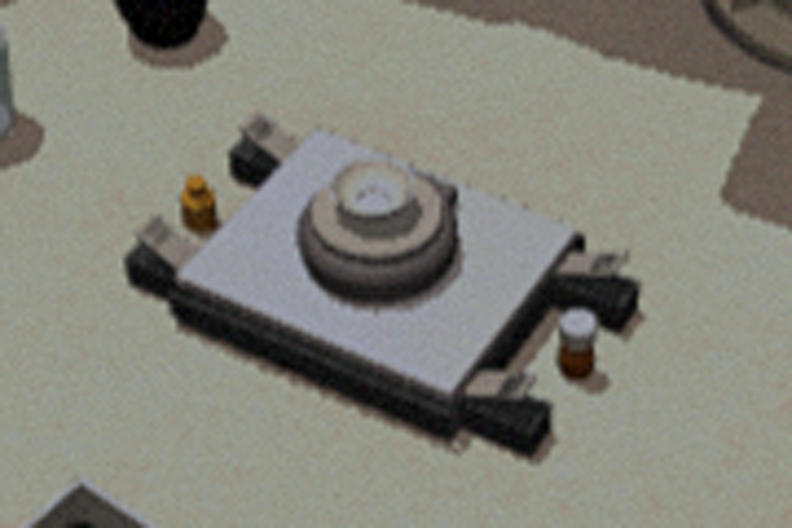

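```bash
cat > fit.py <<'E'
from h import *
from scipy.optimize import least_squares
S={"top":((185,150),[(248,155),(520,120),(551,346),(272,380)]),
"scene":((160,130),[(455,390),(178,281),(320,131),(580,236)])}
m=np.array([[90,110],[90,-110],[-90,-110],[-90,110]])
obs={n:np.array(p)/4.4-.4+np.array(o) for n,(o,p) in S.items()}
C={n:cam(n) for n in S}
def W(p,m,z):
    c,s=np.cos(p[2]),np.sin(p[2]);return np.c_[p[0]+c*m[:,0]-s*m[:,1],p[1]+s*m[:,0]+c*m[:,1],np.full(len(m),z)]
def res(p,names):return np.concatenate([(proj(W(p,m,46),C[n])-obs[n]).ravel() for n in names])
if __name__=="__main__":
  for names in(["top"],["scene"],["top","scene"]):
    f=least_squares(res,[518,-90,.12],args=(names,));print(names,f.x,np.round(f.fun,1))
  p=f.x
  for n in S:
    im=np.ascontiguousarray(viewer.grab_frame(n)[:,:,::-1]);o=S[n][0]
    w,h=(180,110)if n=="top" else(180,120)
    big=cv2.resize(im[o[1]:o[1]+h,o[0]:o[0]+w],None,fx=4.4,fy=4.4,interpolation=cv2.INTER_CUBIC)
    for mm,z in((m,46),(np.array([[65,90],[65,-90],[-65,90],[-65,-90]]),46),(np.array([[65,142],[65,-142],[-65,142],[-65,-142]]),51),(np.array([[0,0]]),85)):
      for q in proj(W(p,mm,z),C[n]): cv2.circle(big,tuple(int(v) for v in (q-o+.4)*4.4),4,(0,0,255),1)
    cv2.imwrite(f"pics/{n}_fit.png",big)
E
python3 fit.py
```

```text
['top'] [ 5.19300160e+02 -9.28005929e+01  1.23803706e-01] [-0.4 -0.3  0.2  0.1 -0.1  0.   0.3  0.1]
['scene'] [ 5.20021547e+02 -8.34722872e+01  1.31713033e-01] [-0.1  1.7 -0.1 -0.5 -0.3 -0.3  0.6 -1.3]
['top', 'scene'] [ 5.18823776e+02 -8.82626752e+01  1.27899859e-01] [-1.8  0.  -1.2  0.1 -1.3  0.  -0.9  0.3 -1.3  0.8 -1.  -1.6 -1.1 -1.1
 -0.5 -2. ]
```

View pics/top_fit.png

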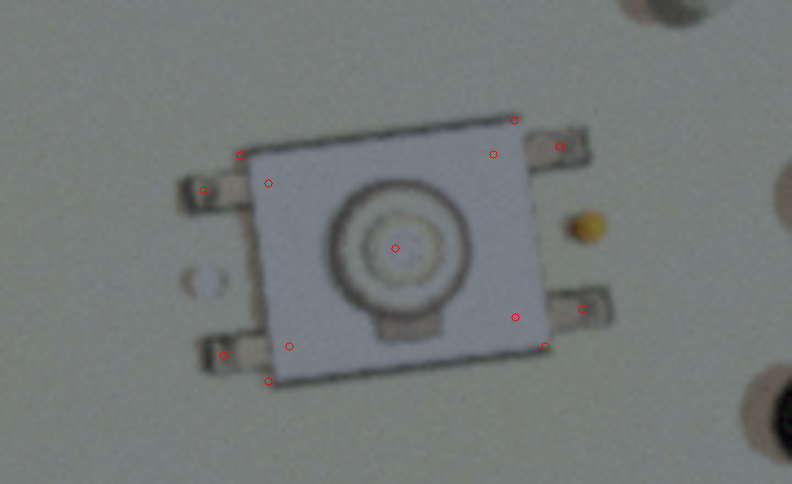

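View pics/scene_fit.png

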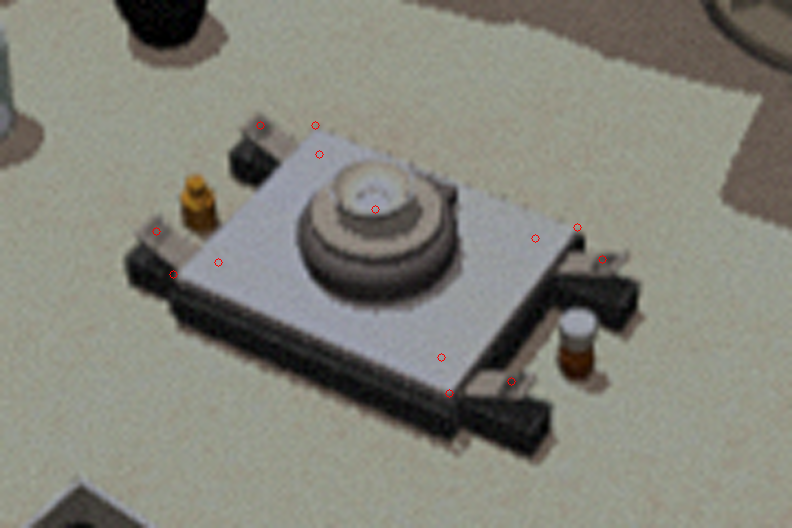

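```bash
cat >> h.py <<'E'
def delta(xyz,yaw,rpy=None):
    s=status.sense();r=R.from_euler('xyz',s["tcp_rot"])
    t=R.from_euler('xyz',[np.pi,0,yaw])
    d=r.inv().apply(np.array(xyz)-s["eef_pos"])/1000
    print("clock",round(s["clock"],2),"pos",np.round(s["eef_pos"],1),"rot",np.round(s["tcp_rot"],3),"F",np.round(s["contact_force"],1))
    print("shift",np.round(d,4),"turn",np.round((r.inv()*t).as_rotvec(),3))
E
python3 - <<'E'
from h import *
K,t,r=cam("wrist");s=status.sense()
T=R.from_euler('xyz',s["tcp_rot"]).as_matrix()
print(K);print(T.T@(t-s["eef_pos"]));print(T.T@r)
delta([480,-90,330],0.126)
E
```

```text
[[341.04785804   0.         254.73669566]
 [  0.         341.04785804 193.06954793]
 [  0.           0.           1.        ]]
[  -0.41682979  -70.04785168 -120.07646344]
[[ 9.99999727e-01  7.88497518e-05 -7.35023981e-04]
 [ 1.27742729e-04  9.60905889e-01  2.76875164e-01]
 [ 7.28120410e-04 -2.76875182e-01  9.60905616e-01]]
clock 0.9 pos [ 179.2 -598.7  253.3] rot [-3.142  0.    -1.28 ] F [ 0.6 -0.1  0.3]
shift [-0.4012 -0.434  -0.0767] turn [-0.     0.    -1.406]
```

Request:
{"fn": "send_rows", "kwargs": {
  "plan": [
    [[-0.025,-0.028,-0.01],[0,0,-0.1],-1],
    [[-0.05,-0.056,-0.02],[0,0,-0.2],-1],
    [[-0.08,-0.087,-0.025],[0,0,-0.3],-1],
    [[-0.105,-0.117,-0.03],[0,0,-0.4],-1],
    [[-0.13,-0.145,-0.035],[0,0,-0.5],-1]
  ]
}}

```text
clock: 1.32
eef_pos: [281.5, -430.9, 288.6]
tcp_rot: [-3.141, -0.0, -0.776]
contact_force: [1.1, -0.1, -0.5]
opening: 0.297
```

```bash
python3 -c "
from h import *
delta([500,-75,290],0.126)"
```

```text
clock 1.32 pos [ 281.5 -430.9  288.6] rot [-3.141 -0.    -0.776] F [ 1.1 -0.1 -0.5]
shift [-0.0931 -0.4071 -0.0013] turn [-0.    -0.    -0.902]
```

Request:
{"fn": "send_rows", "kwargs": {
  "plan": [
    [[-0.009,-0.04,0],[0,0,-0.1],-1],
    [[-0.018,-0.08,0],[0,0,-0.2],-1],
    [[-0.027,-0.12,0],[0,0,-0.3],-1],
    [[-0.036,-0.16,0],[0,0,-0.4],-1],
    [[-0.046,-0.2,0],[0,0,-0.5],-1]
  ]
}}

```text
clock: 1.73
eef_pos: [389.4, -254.1, 289.0]
tcp_rot: [3.141, -0.001, -0.271]
contact_force: [1.1, -1.1, 0.2]
opening: -0.001
```

```bash
python3 -c "
from h import *
delta([500,-75,290],0.126)"
```

```text
clock 1.73 pos [ 389.4 -254.1  289. ] rot [ 3.141e+00 -1.000e-03 -2.710e-01] F [ 1.1 -1.1  0.2]
shift [ 0.0586 -0.2022 -0.0009] turn [ 0.001 -0.001 -0.397]
```

Request:
{"fn": "send_rows", "kwargs": {
  "plan": [
    [[0.011,-0.04,0],[0,0,-0.1],-1],
    [[0.022,-0.08,0],[0,0,-0.2],-1],
    [[0.034,-0.12,0],[0,0,-0.3],-1],
    [[0.046,-0.16,0],[0,0,-0.397],-1],
    [[0.0586,-0.2,-0.001],[0,0,-0.397],-1]
  ]
}}

```text
clock: 2.15
eef_pos: [499.0, -76.6, 290.2]
tcp_rot: [3.141, -0.002, 0.132]
contact_force: [0.8, -1.3, 0.2]
opening: -0.002
```

Request:
{"fn": "send_rows", "kwargs": {
  "plan": [
    [[0,0,0],[0,0,0],-1],
    [[0,0,0],[0,0,0],-1],
    [[0,0,0],[0,0,0],-1],
    [[0,0,0],[0,0,0],-1],
    [[0,0,0],[0,0,0],-1]
  ]
}}

```text
clock: 2.57
eef_pos: [498.3, -77.8, 290.2]
tcp_rot: [3.14, -0.001, 0.13]
contact_force: [0.3, 1.3, -0.1]
opening: -0.002
```

Run:
```python
from h import *
delta([500,-75,290],0.126)
c=cam("wrist");im=viewer.grab_frame("wrist")
np.savez("w1.npz",K=c[0],t=c[1],r=c[2])
b=np.ascontiguousarray(im[:,:,::-1]);cv2.imwrite("pics/w1raw.png",b)
b=cv2.resize(b,None,fx=1.5625,fy=1.5625,interpolation=cv2.INTER_CUBIC);cv2.imwrite("pics/w1.png",b)
```

```text
clock 2.57 pos [498.3 -77.8 290.2] rot [ 3.14e+00 -1.00e-03  1.30e-01] F [ 0.3  1.3 -0.1]
shift [ 0.0021 -0.0026  0.0002] turn [ 0.001 -0.001  0.004]
```

View pics/w1.png

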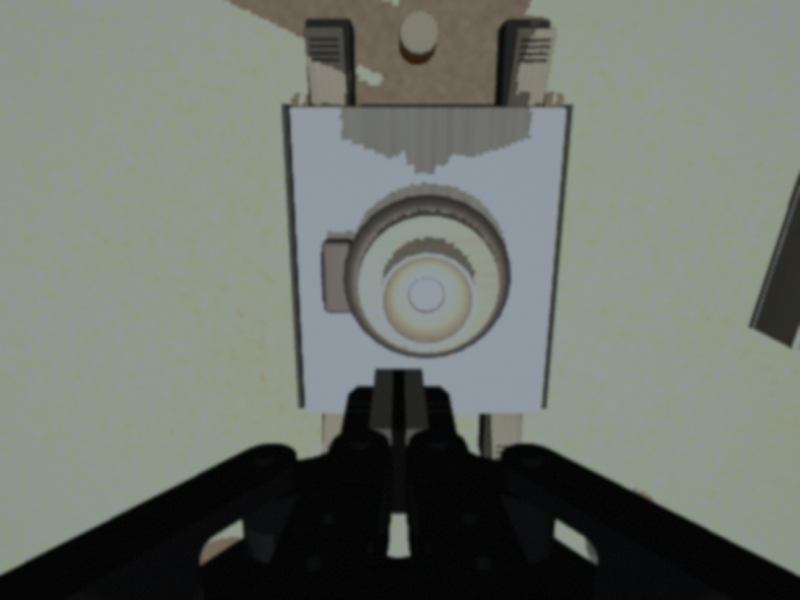

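```bash
cat > fitw.py <<'E'
from fit import *
z=np.load("w1.npz");c=(z["K"],z["t"],z["r"])
o=np.array([(566,106),(543,409),(304,408),(290,106)])/1.5625-.2
def rw(p):return (proj(W(p,m,46),c)-o).ravel()
f=least_squares(rw,[518,-90,.12]);print(f.x,np.round(f.fun,1));p=f.x
b=cv2.imread("pics/w1.png")
for mm,zz in((m,46),(np.array([[65,90],[65,-90],[-65,90],[-65,-90]]),46),(np.array([[65,142],[65,-142],[-65,142],[-65,-142]]),51),(np.array([[0,0]]),85)):
  for q in proj(W(p,mm,zz),c): cv2.circle(b,tuple(int(v) for v in (q+.2)*1.5625),4,(0,0,255),1)
cv2.imwrite("pics/w1fit.png",b)
E
python3 fitw.py
```

```text
[ 5.18854166e+02 -8.68019143e+01  1.29414719e-01] [ 1.4 -1.7 -0.5  2.2  0.3  2.9 -1.3 -1.9]
```

View pics/w1fit.png

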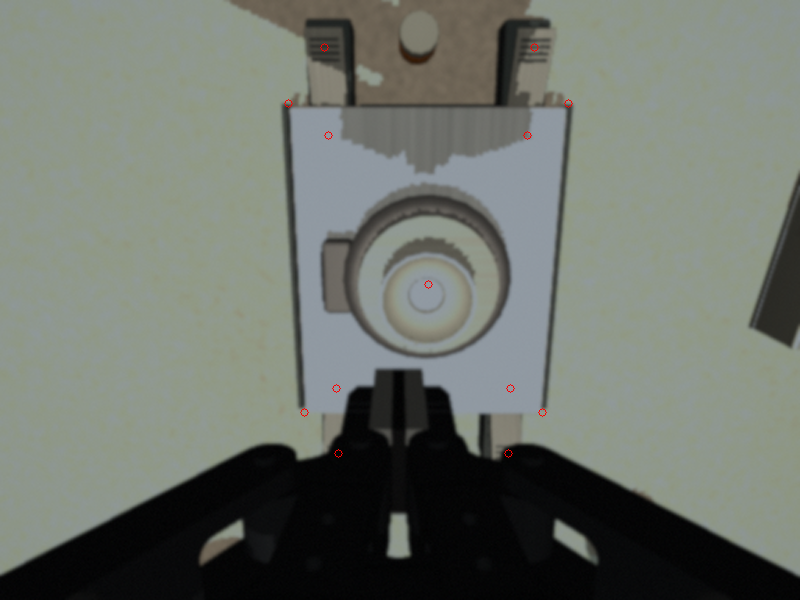

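```bash
cat >> h.py <<'E'
P=(519,-88,.129)
def at(x,y):
    c,s=np.cos(P[2]),np.sin(P[2]);return [P[0]+c*x-s*y,P[1]+s*x+c*y]
E
python3 -c "
from h import *
for x,y in((-65,90),(65,90),(65,-90),(-65,-90)):print(at(x,y))
delta(at(-65,90)+[150],P[2])"
```

```text
[np.float64(442.962256469756), np.float64(-7.10957065988066)]
[np.float64(571.8820906368926), np.float64(9.613956429762027)]
[np.float64(595.0377435302439), np.float64(-168.89042934011934)]
[np.float64(466.11790936310746), np.float64(-185.61395642976203)]
clock 2.62 pos [498.4 -77.8 290.3] rot [ 3.14e+00 -2.00e-03  1.30e-01] F [-0.2 -0.1 -0.3]
shift [-0.046  -0.0775  0.1401] turn [ 0.001 -0.002  0.001]
```

Request:
{"fn": "send_rows", "kwargs": {
  "plan": [
    [[-0.01,-0.018,0.03],[0,0,0],-1],
    [[-0.022,-0.037,0.062],[0,0,0],-1],
    [[-0.034,-0.056,0.095],[0.001,-0.001,0],-1],
    [[-0.043,-0.073,0.125],[0.001,-0.002,0.001],-1],
    [[-0.046,-0.0775,0.14],[0.001,-0.002,0.001],-1]
  ]
}}

```text
clock: 3.03
eef_pos: [439.0, -6.6, 147.2]
tcp_rot: [-3.141, 0.005, 0.128]
contact_force: [-0.7, 0.5, -0.4]
opening: 0.005
```

```bash
python3 -c "
from h import *
delta(at(-65,90)+[73],P[2])"
```

```text
clock 3.03 pos [439.   -6.6 147.2] rot [-3.141  0.005  0.128] F [-0.7  0.5 -0.4]
shift [0.0043 0.0011 0.0742] turn [-0.001  0.005 -0.001]
```

Request:
{"fn": "send_rows", "kwargs": {
  "plan": [
    [[0.004,0.001,0.025],[0,0.003,0],-1],
    [[0.004,0.001,0.05],[-0.001,0.005,-0.001],-1],
    [[0.004,0.001,0.065],[-0.001,0.005,-0.001],-1],
    [[0.004,0.001,0.07],[-0.001,0.005,-0.001],-1],
    [[0.004,0.001,0.072],[-0.001,0.005,-0.001],-1]
  ]
}}

```text
clock: 3.45
eef_pos: [442.0, -7.7, 74.6]
tcp_rot: [-3.141, 0.002, 0.127]
contact_force: [-0.8, 0.1, -0.3]
opening: -0.001
```

Run:
```python
from h import *
delta(at(-65,90)+[67],P[2])
b=viewer.grab_frame("wrist")[:,:,::-1];cv2.imwrite("pics/w2.png",b)
```

```text
clock 3.45 pos [442.   -7.7  74.6] rot [-3.141e+00  2.000e-03  1.270e-01] F [-0.8  0.1 -0.3]
shift [ 0.001  -0.0005  0.0076] turn [-0.     0.002 -0.002]
```

View pics/w2.png

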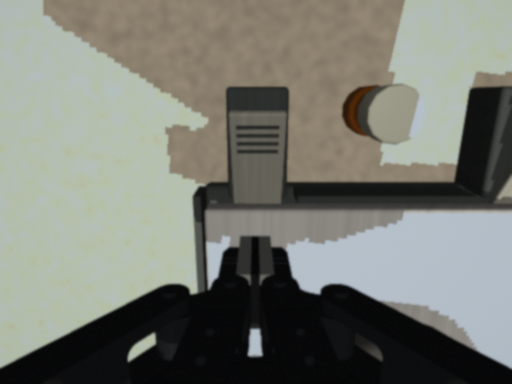

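The fingertips, at (255,240), sit over the near-left corner and are lined up with the tab at column 258. I'll press now.

Request:
{"fn": "send_rows", "kwargs": {
  "plan": [
    [[0.001,0,0.004],[0,0.002,0],-1],
    [[0.001,0,0.006],[0,0.002,0],-1],
    [[0.001,0,0.007],[0,0.002,0],-1],
    [[0.001,0,0.008],[0,0.002,0],-1],
    [[0.001,0,0.009],[0,0.002,0],-1]
  ]
}}

```text
clock: 3.92
eef_pos: [443.8, -7.5, 66.3]
tcp_rot: [3.141, -0.002, 0.128]
contact_force: [0.6, 0.4, 1.7]
opening: 0.001
```

Request:
{"fn": "send_rows", "kwargs": {
  "plan": [
    [[0,0,0.001],[0,0,0],-1],
    [[0,0,0.002],[0,0,0],-1],
    [[0,0,0.002],[0,0,0],-1],
    [[0,0,0.003],[0,0,0],-1],
    [[0,0,0.003],[0,0,0],-1]
  ]
}}

```text
clock: 4.33
eef_pos: [443.7, -7.4, 63.3]
tcp_rot: [-3.142, -0.002, 0.128]
contact_force: [-1.9, 2.4, 3.3]
opening: -0.002
```

Request:
{"fn": "send_rows", "kwargs": {
  "plan": [
    [[0,0,0.0005],[0,0,0],-1],
    [[0,0,0.001],[0,0,0],-1],
    [[0,0,0.0015],[0,0,0],-1],
    [[0,0,0.002],[0,0,0],-1],
    [[0,0,0.002],[0,0,0],-1]
  ]
}}

```text
clock: 4.75
eef_pos: [443.6, -7.3, 61.9]
tcp_rot: [-3.141, -0.001, 0.128]
contact_force: [-5.4, 0.4, 17.3]
opening: -0.001
```

Run:
```python
from h import *
delta(at(-65,90)+[120],P[2])
b=viewer.grab_frame("wrist")[:,:,::-1];cv2.imwrite("pics/w3.png",b)
b=viewer.grab_frame("scene")[130:250,160:340,::-1];cv2.imwrite("pics/s3.png",cv2.resize(b,None,fx=4.4,fy=4.4,interpolation=cv2.INTER_CUBIC))
```

```text
clock 4.75 pos [443.6  -7.3  61.9] rot [-3.141e+00 -1.000e-03  1.280e-01] F [-5.4  0.4 17.3]
shift [-0.0006 -0.0003 -0.0581] turn [-0.    -0.001 -0.001]
```

View pics/w3.png

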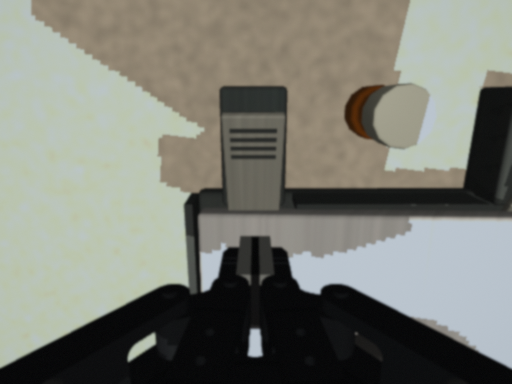

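View pics/s3.png

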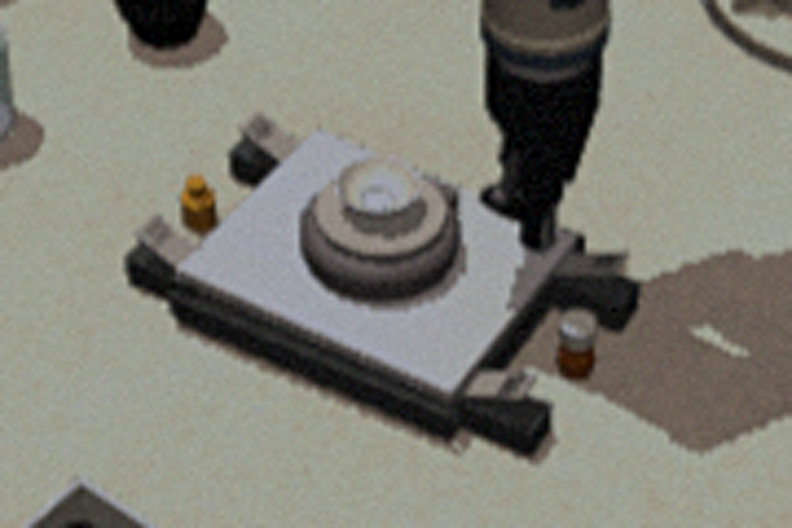

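Travel and force suggest this is the worn corner: about 3 N from 66 to 63 mm, then a hard stop at 62. A second corner will tell a hard stop from a late first contact, so I'll press far-left too.

Request:
{"fn": "send_rows", "kwargs": {
  "plan": [
    [[0,0,-0.012],[0,0,0],-1],
    [[0,0,-0.025],[0,0,0],-1],
    [[0.03,0,-0.025],[0,0,0],-1],
    [[0.065,0,-0.025],[0,0,0],-1],
    [[0.1,0,-0.025],[0,0,0],-1]
  ]
}}

```text
clock: 5.27
eef_pos: [544.1, 5.4, 87.5]
tcp_rot: [3.141, -0.003, 0.127]
contact_force: [0.8, -0.2, -0.1]
opening: 0.001
```

```bash
python3 -c "
from h import *
delta(at(65,90)+[74],P[2])"
```

```text
clock 5.27 pos [544.1   5.4  87.5] rot [ 3.141e+00 -3.000e-03  1.270e-01] F [ 0.8 -0.2 -0.1]
shift [ 0.028  -0.0006  0.0135] turn [ 0.    -0.003 -0.002]
```

Request:
{"fn": "send_rows", "kwargs": {
  "plan": [
    [[0.02,0,0],[0,-0.002,0],-1],
    [[0.028,0,0.005],[0,-0.003,-0.002],-1],
    [[0.028,0,0.012],[0,-0.003,-0.002],-1],
    [[0.028,0,0.0155],[0,-0.003,-0.002],-1],
    [[0.028,0,0.0175],[0,-0.003,-0.002],-1]
  ]
}}

```text
clock: 5.68
eef_pos: [569.4, 8.8, 68.5]
tcp_rot: [-3.141, 0.004, 0.129]
contact_force: [1.0, -0.2, -0.4]
opening: 0.001
```

Request:
{"fn": "send_rows", "kwargs": {
  "plan": [
    [[0,0,0.001],[0,0,0],-1],
    [[0,0,0.002],[0,0,0],-1],
    [[0,0,0.003],[0,0,0],-1],
    [[0,0,0.003],[0,0,0],-1],
    [[0,0,0.003],[0,0,0],-1]
  ]
}}

```text
clock: 6.1
eef_pos: [569.1, 8.8, 67.7]
tcp_rot: [-3.141, 0.003, 0.129]
contact_force: [-5.5, 0.3, 23.8]
opening: 0.002
```

Far-left stops hard at 67.7 mm with 24 N, so near-left, which went down to 62 mm, is the worn one. Next is its tab. I'll centre the tip at y=138, because its outer edge touches the sloping tab first.

Request:
{"fn": "send_rows", "kwargs": {
  "plan": [
    [[0,0,-0.014],[0,0,0],-1],
    [[0,0,-0.028],[0,0,0],-1],
    [[-0.03,0,-0.028],[0,0,0],-1],
    [[-0.065,0,-0.028],[0,0,0],-1],
    [[-0.1,0,-0.028],[0,0,0],-1]
  ]
}}

```text
clock: 6.52
eef_pos: [467.8, -4.3, 96.0]
tcp_rot: [-3.141, 0.003, 0.129]
contact_force: [-0.0, -0.3, -0.2]
opening: -0.002
```

```bash
python3 -c "
from h import *
delta(at(-65,138)+[96],P[2])"
```

```text
clock 6.52 pos [467.8  -4.3  96. ] rot [-3.141e+00  3.000e-03  1.290e-01] F [-0.  -0.3 -0.2]
shift [-0.025  -0.0484  0.0001] turn [-0.     0.003  0.   ]
```

Request:
{"fn": "send_rows", "kwargs": {
  "plan": [
    [[-0.02,0,0],[0,0.002,0],-1],
    [[-0.025,-0.02,0],[0,0.003,0],-1],
    [[-0.025,-0.04,0],[0,0.003,0],-1],
    [[-0.025,-0.0485,0],[0,0.003,0],-1],
    [[-0.025,-0.0485,0],[0,0.003,0],-1]
  ]
}}

```text
clock: 6.93
eef_pos: [435.8, 41.5, 96.2]
tcp_rot: [-3.141, -0.0, 0.131]
contact_force: [-0.2, -0.1, -0.3]
opening: 0.002
```

Run:
```python
from h import *
delta(at(-65,138)+[80],P[2])
b=viewer.grab_frame("wrist")[:,:,::-1];cv2.imwrite("pics/w4.png",b)
b=viewer.grab_frame("scene")[130:250,160:340,::-1];cv2.imwrite("pics/s4.png",cv2.resize(b,None,fx=4.4,fy=4.4,interpolation=cv2.INTER_CUBIC))
```

```text
clock 6.93 pos [435.8  41.5  96.2] rot [-3.141 -0.     0.131] F [-0.2 -0.1 -0.3]
shift [0.0008 0.0011 0.0162] turn [-0.    -0.     0.002]
```

View pics/w4.png

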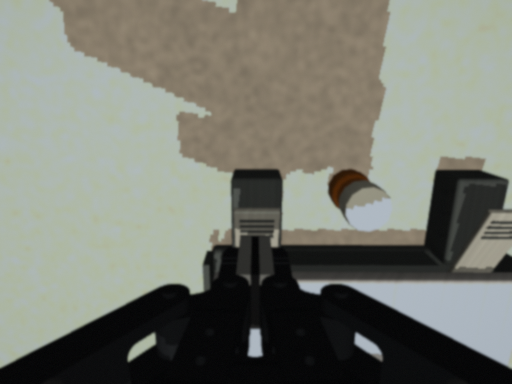

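View pics/s4.png

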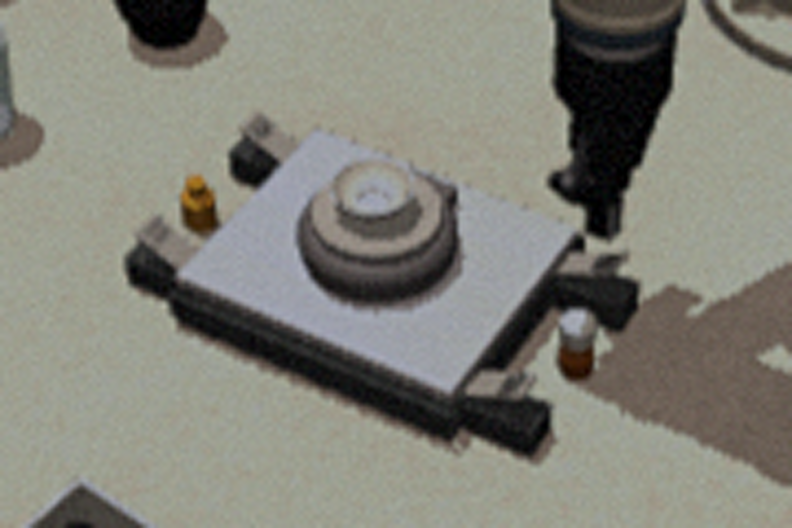

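The tip, at (255,240), is lined up with the ribs at (258,222). The dish is back in place and the vial at (365,200) is clear. I'll press the tab.

Request:
{"fn": "send_rows", "kwargs": {
  "plan": [
    [[0.001,0.001,0.01],[0,0,0.002],-1],
    [[0.001,0.001,0.018],[0,0,0.002],-1],
    [[0.001,0.001,0.022],[0,0,0.002],-1],
    [[0.001,0.001,0.025],[0,0,0.002],-1],
    [[0.001,0.001,0.028],[0,0,0.002],-1]
  ]
}}

```text
clock: 7.45
eef_pos: [437.7, 39.4, 67.6]
tcp_rot: [-3.141, 0.001, 0.128]
contact_force: [-1.2, 2.6, 7.8]
opening: -0.0
```

Request:
{"fn": "send_rows", "kwargs": {
  "plan": [
    [[0,0,0.002],[0,0,0],-1],
    [[0,0,0.004],[0,0,0],-1],
    [[0,0,0.006],[0,0,0],-1],
    [[0,0,0.008],[0,0,0],-1],
    [[0,0,0.009],[0,0,0],-1]
  ]
}}

```text
clock: 7.87
eef_pos: [438.0, 39.4, 58.2]
tcp_rot: [-3.141, 0.001, 0.127]
contact_force: [-0.5, 4.0, 6.4]
opening: 0.0
```

Request:
{"fn": "send_rows", "kwargs": {
  "plan": [
    [[0,0,0.0015],[0,0,0],-1],
    [[0,0,0.003],[0,0,0],-1],
    [[0,0,0.004],[0,0,0],-1],
    [[0,0,0.0045],[0,0,0],-1],
    [[0,0,0.005],[0,0,0],-1]
  ]
}}

```text
clock: 8.28
eef_pos: [438.3, 39.6, 54.3]
tcp_rot: [-3.14, 0.001, 0.126]
contact_force: [-9.7, 3.2, 44.8]
opening: -0.002
```

It is on its stop at TCP z 54.3, where flat should be 54.7. I'll retract.

Request:
{"fn": "send_rows", "kwargs": {
  "plan": [
    [[0,0,-0.005],[0,0,0],-1],
    [[0,0,-0.03],[0,0,0],-1],
    [[0,0,-0.06],[0,0,0],-1],
    [[0,0,-0.1],[0,0,0],-1],
    [[0,0,-0.14],[0,0,0],-1]
  ]
}}

```text
clock: 8.7
eef_pos: [437.4, 39.0, 194.8]
tcp_rot: [-3.14, 0.003, 0.126]
contact_force: [0.9, 0.5, -1.2]
opening: 0.003
```

Request:
{"fn": "send_rows", "kwargs": {
  "plan": [
    [[0,0,-0.01],[0,0,0],-1],
    [[0,0,-0.01],[0,0,0],-1],
    [[0,0,-0.01],[0,0,0],-1],
    [[0,0,-0.01],[0,0,0],-1],
    [[0,0,-0.01],[0,0,0],-1]
  ]
}}

```text
clock: 9.12
eef_pos: [436.4, 38.8, 203.1]
tcp_rot: [-3.14, 0.007, 0.125]
contact_force: [0.6, -0.4, -0.7]
opening: -0.004
```

Run:
```python
from h import *
delta(at(-65,138)+[80],P[2])
b=viewer.grab_frame("wrist")[:,:,::-1];cv2.imwrite("pics/w5.png",b)
b=viewer.grab_frame("scene")[130:250,160:340,::-1];cv2.imwrite("pics/s5.png",cv2.resize(b,None,fx=4.4,fy=4.4,interpolation=cv2.INTER_CUBIC))
```

```text
clock 9.12 pos [436.4  38.8 203.1] rot [-3.14   0.007  0.125] F [ 0.6 -0.4 -0.7]
shift [ 0.0014 -0.0014  0.1231] turn [-0.002  0.007 -0.004]
```

View pics/w5.png

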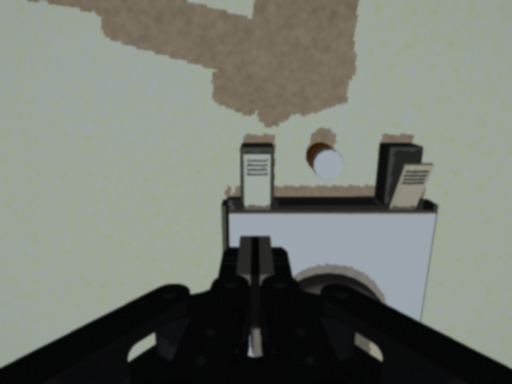

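View pics/s5.png

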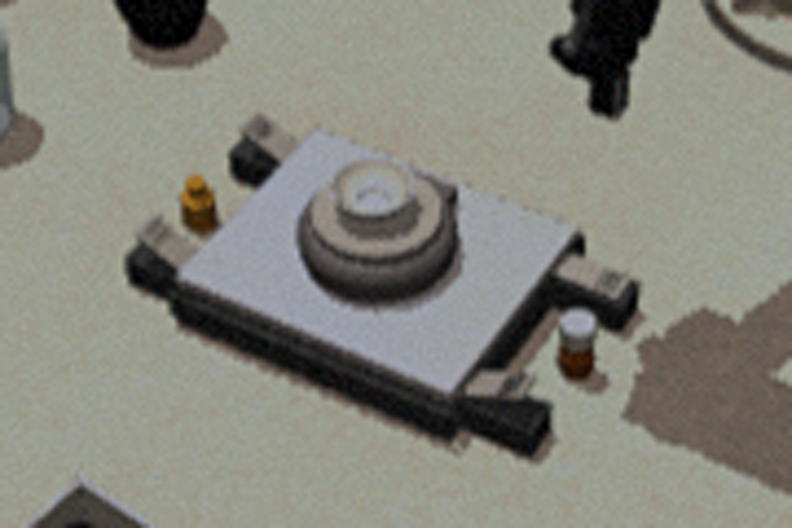

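The near-left tab lies flat on its ledge: wrist view (258,178), scene crop (600,278). The other three shims stand, the plate corners are where they were at the start, and the dish, vial and weight have not moved. I'm handing the job in.

```bash
python3 -c "
from rig import job
print(job.sign_off())"
```

```text
the job is handed in; nothing more can be done
None
```

The near-left corner was the one that rocked, and its shim's tab is now pressed flat. I handed the job in after about 9 s; the sign-off gives no verdict.

- **Finding the corner:** Near-left gave way by about 6 mm under some 3 N, then stopped hard at TCP height 61.9 mm. As a check I pressed far-left, which stopped at once at 67.7 mm under 24 N. I did not press the two right corners.
- **Pressing the shim:** The near-left tab went down under 6 to 8 N. It reached its stop at TCP height 54.3 mm, close to the 54.7 mm expected for flat. The force read 45 N there.
- **Last pictures:** The near-left tab lies level on its ledge and the other three shims stand. The plate looks level, and the dish, vial and weight are where they started. I judged the plate by eye and did not measure its tilt. The gripper was clear, about 200 mm up.
- **Disagreement:** The top and scene cameras put the plate about 9 mm apart in y. I used a value between them, from a fit to the wrist camera that was itself off by up to 3 pixels. The close-up wrist pictures agreed with it.

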